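# Bring the yellow vial to the reading window and start the reader

## Task

The tube reader on the bench has a hand-turned wheel with three arms, a capped vial standing in the cup at the end of each. With a fingertip, push on an arm to turn the wheel until the yellow-capped vial stands squarely in front of the reading window, in line with the red arrow on the reading head; then press the green start button all the way down and let it go. Nothing is to be picked up: all the vials stay standing where they are (the three on the wheel just ride round in their cups), and the other things on the bench stay as they are.

Things in the scene. Friction and masses are not known exactly. Their poses are not given: they have to be found in the camera images.
- reader: Tube reader, fixed to the bench: white base plate, top at 20 mm (x -135 to 185, y +-135 mm in its frame). Origin: on the wheel's axis at bench level, z up, x axis towards the reading head, a white box (x 123 to 178, y +-55 mm, top at 103 mm) with an amber window facing the wheel and a red arrow on top pointing at the wheel.
- wheel: Turns endlessly either way, stays where left (friction 0.07 N m). Origin on its upright axis at bench level. Hub radius 24 mm, 3 bare aluminium arms at 0, 120, 240 deg from its x axis, 14 mm wide, at height 46 to 60 mm, bare from 24 to 74 mm off the axis, free air below to 20 mm. At each arm's end, 90 mm off the axis, a grey cup, 32 mm across, height 40 to 66 mm.
- mark (a point): The place in front of the reading window where the yellow vial's centre belongs: 90 mm from the wheel's axis along the reader's x axis, 69 mm above the bench.
- vial_yellow_center (a point): Centre (half-way up) of the vial with the yellow cap: amber, 21 mm diameter, cap 23 mm, 50 mm tall, standing loosely (about 2 mm play each way) 22 mm deep in the cup of one of the three arms - which arm varies - its top 94 mm above the bench. z along the vial. This is the one to be read.
- vial_blue_center (a point): Centre (half-way up) of the vial with the blue cap: amber, 21 mm diameter, cap 23 mm, 50 mm tall, standing loosely (about 2 mm play each way) 22 mm deep in the cup of one of the three arms - which arm varies - its top 94 mm above the bench. z along the vial.
- vial_red_center (a point): Centre (half-way up) of the vial with the red cap: amber, 21 mm diameter, cap 23 mm, 50 mm tall, standing loosely (about 2 mm play each way) 22 mm deep in the cup of one of the three arms - which arm varies - its top 94 mm above the bench. z along the vial.
- start_top (a point): Centre of the top of the green start button, 28 mm diameter, 42 mm above the bench, in a black ring of 44 mm diameter on the corner of the base plate nearest the robot's right (x -105, y -102 mm in the reader's frame). Springs back when let go.
- start (a joint): Travel of the start button in m: 0 up, 0.006 fully down (takes 5 N).
- spare_vial_center (a point): Centre of a loose spare vial with a black cap, same size as the others, standing on the base plate's other near corner. To be left alone.
- reagent: Loose reagent bottle, 60 mm diameter, 130 mm tall, standing on the bench beside the reader; origin at the centre of its underside. To be left alone.
- tube_rack: Loose blue rack with small white-capped tubes, 130 x 55 mm, 74 mm tall, beside the reader; origin at the centre of its underside. To be left alone.
- mouse: Loose grey computer mouse, round, 66 mm across, 35 mm tall; origin under its centre. To be left alone.
- tip_box: Loose grey box with a clear lid, 120 x 85 x 72 mm; origin under its centre. To be left alone.

How it is judged:
On the way, in this order (a step that is already met when the one before it is completed fails the run):
1. the wheel is turned until the yellow vial stands in front of the window, and is still, with the button not yet pressed (horizontal distance between vial_yellow_center and mark below 0.01 m and angular speed of wheel below 0.1 rad/s and value of joint start below 0.0015 m), for 0.3 s.
2. the start button is pressed all the way down while the yellow vial stands there (horizontal distance between vial_yellow_center and mark below 0.01 m and value of joint start above 0.0045 m), for 0.05 s.
At the end, for the whole second after the job is handed in: The yellow vial's centre is within 10 mm (horizontally) of the mark in front of the window, the wheel is at rest, the start button has been pressed at least 4.5 mm down after that and is up again, and all three vials stand upright and seated in their cups (horizontal distance between vial_yellow_center and mark below 0.01 m and angular speed of wheel below 0.05 rad/s and value of joint start below 0.0015 m and z of vial_yellow_center in the frame of wheel between 0.061 and 0.077 m and angle between each of vial_yellow_center, vial_blue_center, vial_red_center's own z axis and vertical below 0.25 rad and z of vial_blue_center in the frame of wheel between 0.061 and 0.077 m and z of vial_red_center in the frame of wheel between 0.061 and 0.077 m); the robot touches nothing.
It fails at once if the start button is pressed while the yellow vial is not in front of the window (more than 20 mm off) (value of joint start above 0.003 m and horizontal distance between vial_yellow_center and mark above 0.02 m).
It fails at once if a vial on the wheel is lifted more than 12 mm or tipped over (z of any of vial_yellow_center, vial_blue_center, vial_red_center in the frame of wheel above 0.081 m or angle between any of vial_yellow_center, vial_blue_center, vial_red_center's own z axis and vertical above 0.5 rad).
It fails at once if a bystander (spare vial, bottle, rack, mouse, tip box) is shifted more than 20 mm, lifted or knocked over (distance of any of spare_vial_center, reagent, tube_rack, mouse, tip_box from where it was at the start of the episode above 0.02 m or angle between any of spare_vial_center, reagent, tube_rack, mouse, tip_box's own z axis and vertical above 0.4 rad).
It also fails if it takes over 53 s, if anything falls off the work surface, if the arm or the gripper's body presses on something with over 40 N, if the wrist force passes 120 N, or if a joint passes its speed limit or range.

## Robot

A 6-joint arm with a two-finger parallel gripper is mounted at the origin on the work surface. World frame = base frame: x ahead of the robot, y to its left, z up, the work surface at z = 0. Lengths are in m, angles in rad, forces in N, time in s.
With the tool pointing down it reaches from about 0.425 to 0.95 m from the base axis. Payload 3.5 kg.
Tool frame: the origin (TCP) lies between the finger pads; the fingertips stand 14 mm ahead of it and the grasp point (between the pads) lies 5 mm behind it; z points along the fingers, y is the direction in which the jaws open and shut (so a half turn about z gives the same grasp; the last joint's range is limited). The gripper opens to 85 mm and grips with 20 to 120 N. Pads are 22 mm wide; open, the fingers measure 114 mm over their backs; the gripper's body (76 mm by 85 mm) begins 54 mm behind the grasp point. The pads swing forward as they close: fully open they stand 13 mm farther back than shut.
Start: joints at [0.965, 0.286, 1.577, -0, 1.279, -0.15], TCP at [0.297, 0.606, 0.245] pointing down, gripper open.
Joint ranges: [-2.77, 2.77], [-0.9, 2.22], [0.21, 2.48], [-1.53, 4.67], [0.24, 2.81], [-2.84, 2.84]. Speed limits (rad/s): [2.79, 2.79, 3.14, 3.14, 3.14, 3.14].

## Interface

Orientations are given as a unit quaternion [x, y, z, w].
In Python, from plant import ctrl gives the robot as it stands. The module is installed in compiled form; this text tells all that it offers.
- The arm moves only by the tool servo_tool, never from a script. Its argument "increments" is text: rows parted by semicolons, each of 7 numbers parted by spaces: the turn, a rotation vector about the tool's x, y, z in rad, then the shift along the tool's x, y, z in cm, then the finger opening in cm, from 0 to 8.54. In form: ax ay az dx dy dz claw; .... A call has 1 to 10 rows; each row is the pose to reach, as a shift and turn from the pose commanded when the call began, along the tool's axes at that moment; what a row does not reach only later rows make up. A row lasts 1/12 s, in which the tool goes at most 41.7 mm and 7.16 degrees, less where a joint would pass 70% of its speed; a pose out of reach is approached as far as the arm can. A call with a gripper value outside its range is refused whole. The fingers move at their own pace and stop on an object; "grip_force" is the grip in N (left out, the last holds). Time passes only in rows, so rows that repeat a pose let the fingers close. It gives the time, the measured TCP pose, the force and the opening at its end, in the units of the state.
- ctrl.get_state(): the state, without advancing time (a new reading comes with each control period).
- ctrl.read_camera(name): name is "side" or "top"; returns (picture, depth): 384x512x3 uint8, red, green, blue; 384x512 float32, m along the optical axis (not along the pixel's ray), 0 where there is no reading.
- ctrl.camera_info(name): a dict with "camera_matrix" (3x3 intrinsics, pixels), "D" ([k1, k2, p1, p2, k3] as OpenCV has them; the pictures are not rectified), "world_to_cam" (4x4, takes a point from world to camera coordinates). Camera axes: x right, y down, z forward; pixel columns grow to the right and rows downward; lengths in m; the calibration is good to about 2 mm. A picture is of the moment at which its call begins. camera_info takes no time and is no camera call.
- ctrl.sign_off(): hands the job in, once; it reports no verdict.
The state is a dict: "time": time; "qpos": joint angles; "dq": joint speeds; "joint_efforts": joint torques, N m; "eef_pos": TCP position; "tcp_rot": TCP orientation; "contact_force": force on the tool from outside, world axes, zero at the start; "wrist_torque": the same for the moment, N m; "opening": opening from 0.0 (shut) to 1.0 (fully open).
Only numpy, scipy, OpenCV 4.12 (cv2) and the standard library are available. Lean on these libraries where they do the work, as an engineer would, in place of code of your own. Each camera call takes 0.05 s, during which the arm holds its last target.

## Working session

There is one attempt and no reset: what is moved stays moved. The work goes in short steps, Python scripts to look and compute and a tool call to move; the robot and the scene stay as the last step left them, time stands still between calls to the robot, and variables do not carry over. Pictures are saved under pics/ and viewed, and the job is handed in when it is done.

Besides the shell and the picture viewer there is one more tool, called after "Request:" as name(argument=value, ...) on one line, values as JSON. servo_tool: Moves the arm, as the interface text tells. Its arguments: {"type":"object","properties":{"increments":{"type":"string"},"grip_force":{"type":"number"}},"required":["increments"]}

```bash
mkdir -p pics
python3 - <<'E'
from plant import ctrl
import cv2,numpy as np
for n in("top","side"):
    im,d=ctrl.read_camera(n); cv2.imwrite(f"pics/{n}0.png",im[:,:,::-1]); np.savez(f"{n}0.npz",im=im,d=d)
    i=ctrl.camera_info(n); print(n,i)
print(ctrl.get_state())
E
```

```text
top {'camera_matrix': array([[357.13982482,   0.        , 252.9615203 ],
       [  0.        , 357.13982482, 193.16209982],
       [  0.        ,   0.        ,   1.        ]]), 'D': array([-0.10018561,  0.        ,  0.        ,  0.        ,  0.        ]), 'world_to_cam': array([[ 0.01664215, -0.99969392,  0.01830603, -0.02220074],
       [-0.99775292, -0.01779268, -0.06459519,  0.5765935 ],
       [ 0.06490114, -0.01718989, -0.99774363,  1.17695047],
       [ 0.        ,  0.        ,  0.        ,  1.        ]])}
side {'camera_matrix': array([[453.08884198,   0.        , 254.46817705],
       [  0.        , 453.08884198, 193.59910132],
       [  0.        ,   0.        ,   1.        ]]), 'D': array([-0.0353996,  0.       ,  0.       ,  0.       ,  0.       ]), 'world_to_cam': array([[-9.83839476e-01, -1.79048548e-01,  1.22562874e-03,
         5.72227781e-01],
       [-1.01506106e-01,  5.52092762e-01, -8.27580868e-01,
         1.14377201e-01],
       [ 1.47500492e-01, -8.14331136e-01, -5.61345175e-01,
         1.37220206e+00],
       [ 0.00000000e+00,  0.00000000e+00,  0.00000000e+00,
         1.00000000e+00]])}
{'time': 0.1, 'qpos': array([ 9.65007248e-01,  2.87112689e-01,  1.57805720e+00,  9.13104687e-06,
        1.27859764e+00, -1.50005289e-01]), 'dq': array([ 0.00039204, -0.00196132, -0.0023466 ,  0.00229528, -0.00053862,
       -0.00101887]), 'joint_efforts': array([ 1.70567277e-03, -4.07296264e+01, -2.93700796e+01, -7.32371927e-05,
        3.41201237e-03,  1.28917617e-05]), 'eef_pos': array([0.29675651, 0.60562879, 0.24404732]), 'tcp_rot': array([ 2.25925579e-01,  9.74143958e-01, -1.00910190e-03, -4.05292084e-04]), 'contact_force': array([ 0.27171438, -1.30049846, -0.2392286 ]), 'wrist_torque': array([-0.01090477, -0.01498104, -0.00294015]), 'opening': 0.9987866737378347}
```

View pics/top0.png

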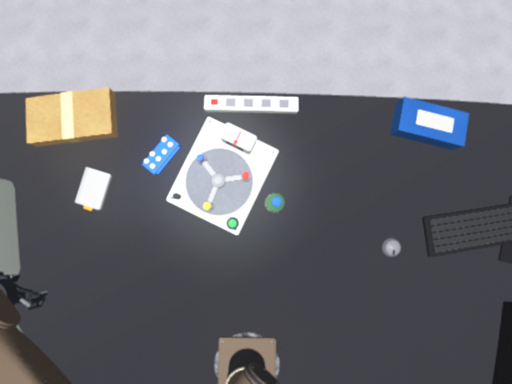

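View pics/side0.png

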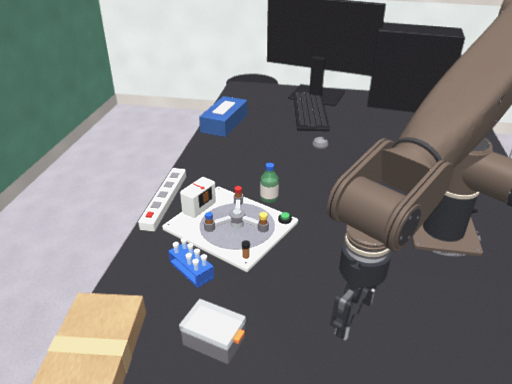

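Top view: wheel hub near (219,181), yellow cap (207,206), red (245,176), blue (200,158), reading head (239,138), green button (232,223), spare vial (176,196). Next I'll measure these.

```bash
cat > h.py <<'E'
import cv2,numpy as np
from plant import ctrl
def ray(n,px,z):
    i=ctrl.camera_info(n);K=i["camera_matrix"];D=np.array(i["D"]);T=i["world_to_cam"]
    p=cv2.undistortPoints(np.array([[px]],float),K,D)[0,0]
    R=T[:3,:3];c=-R.T@T[:3,3];d=R.T@np.array([p[0],p[1],1]);return c+d*(z-c[2])/d[2]
def proj(n,P):
    i=ctrl.camera_info(n);T=i["world_to_cam"]
    return cv2.projectPoints(np.array([P],float),cv2.Rodrigues(T[:3,:3])[0],T[:3,3],i["camera_matrix"],np.array(i["D"]))[0][0,0]
R={"red":[(0,8),(172,180)],"yellow":[(22,34)],"green":[(50,85)],"blue":[(100,125)]}
def blobs(im,col,box,smin=120,vmin=80):
    h=cv2.cvtColor(im,cv2.COLOR_RGB2HSV);m=np.zeros(h.shape[:2],np.uint8)
    for a,b in R[col]: m|=cv2.inRange(h,(a,smin,vmin),(b,255,255))
    k=np.zeros_like(m);x0,x1,y0,y1=box;k[y0:y1,x0:x1]=m[y0:y1,x0:x1]
    n,_,s,c=cv2.connectedComponentsWithStats(k)
    return [(s[j,4],c[j]) for j in range(1,n) if s[j,4]>=4]
E
python3 - <<'E'
from h import *
np.set_printoptions(precision=4,suppress=True)
B={"top":(165,290,115,240),"side":(160,305,150,260)}
Z={"red":.092,"yellow":.092,"blue":.092,"green":.042}
for n in B:
    im=np.load(n+"0.npz")["im"]
    for c in R:
        for a,p in blobs(im,c,B[n]): print(n,c,a,p,ray(n,p,Z[c])[:2])
im=np.load("top0.npz")["im"]
cv2.imwrite("pics/topz.png",cv2.resize(im[110:245,155:295],None,fx=4,fy=4,interpolation=cv2.INTER_CUBIC)[:,:,::-1])
im=np.load("side0.npz")["im"]
cv2.imwrite("pics/sidez.png",cv2.resize(im[150:290,155:315],None,fx=4,fy=4,interpolation=cv2.INTER_CUBIC)[:,:,::-1])
E
```

```text
top red 29 [245.1034 175.1724] [0.6285 0.0147]
top yellow 24 [207.2917 206.    ] [0.5293 0.1315]
top green 58 [232.0517 222.9483] [0.4767 0.0548]
top blue 231 [170.7359 148.974 ] [0.7081 0.2526]
top blue 29 [199.8621 157.4138] [0.6825 0.159 ]
top blue 82 [276.4024 201.3171] [ 0.5478 -0.0851]
side red 6 [202.  187.5] [0.741  0.0327]
side red 56 [237.5893 189.2679] [0.6305 0.0225]
side yellow 27 [262.8148 217.1481] [0.5308 0.1486]
side green 53 [284.7547 215.4528] [0.4773 0.063 ]
side blue 69 [269.1739 166.2319] [ 0.556  -0.1323]
side blue 47 [208.4255 215.234 ] [0.684  0.1677]
side blue 205 [177.8341 253.361 ] [0.7184 0.3383]
side blue 19 [192.8421 255.9474] [0.678  0.3407]
side blue 7 [199.2857 257.4286] [0.6604 0.3431]
```

```bash
sleep 0
```

```text
(no output)
```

View pics/topz.png

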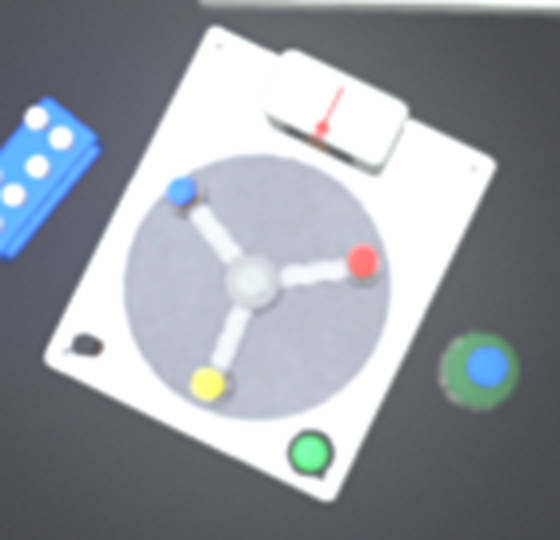

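View pics/sidez.png

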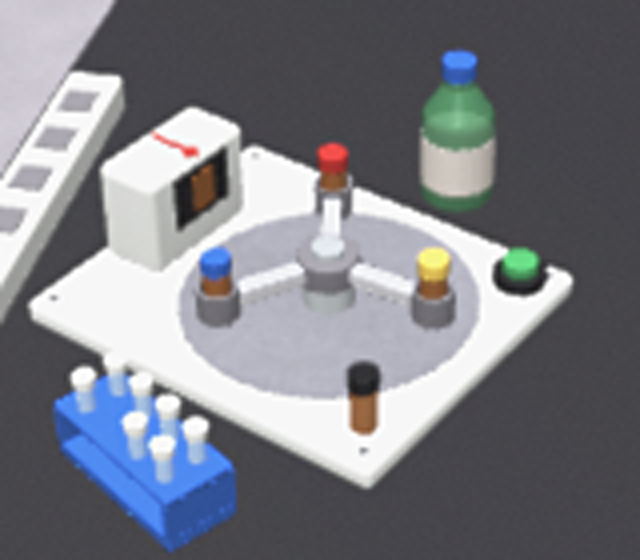

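Run:
```python
from h import *
np.set_printoptions(precision=4,suppress=True)
im=np.load("top0.npz")["im"]; d=np.load("top0.npz")["d"]
# plate outline: bright region
g=cv2.cvtColor(im,cv2.COLOR_RGB2GRAY);m=np.zeros_like(g)
s=np.s_[112:240,160:285]; hsv=cv2.cvtColor(im,cv2.COLOR_RGB2HSV)
m[s]=((g[s]>95)&(hsv[...,1][s]<60)).astype(np.uint8)*255
n,l,st,c=cv2.connectedComponentsWithStats(m);j=1+np.argmax(st[1:,4])
cn=max(cv2.findContours((l==j).astype(np.uint8),cv2.RETR_EXTERNAL,cv2.CHAIN_APPROX_NONE)[0],key=cv2.contourArea)[:,0]
W=np.array([ray("top",p,.02)[:2] for p in cn.astype(float)])
r=cv2.minAreaRect((W*1000).astype(np.float32)); print("plate",r)
# plate yaw etc
for col in["red"]:
    h=blobs(im,col,(225,255,125,150),60,60);print(h,[ray("top",p,.104)[:2] for a,p in h])
cen=np.array([ray("top",p,.092)[:2] for p in([245.1034,175.1724],[207.2917,206.],[199.8621,157.4138])])
o=cen.mean(0);print("axis",o, np.degrees(np.arctan2(*(cen-o).T[::-1])))
# hub from zoom
print("hub",ray("top",(155+252/4,110+281/4),.075))
# arrow endpoints (zoom px)
a=ray("top",(155+320/4,110+131/4),.103);b=ray("top",(155+342/4,110+89/4),.103);print("arrow",a,b,np.degrees(np.arctan2(*(b-a)[1::-1])))
# head box corner lines, zoom: near edge (266,103)-(378,165)?
for y in(25.2,):
    t=np.radians(-25.2);e=np.array([np.cos(t),np.sin(t)])
    print("mark",o+.09*e)
# depth check at hub and caps
for p in[(218,180),(245,175),(207,206),(200,157),(232,223)]:
    z=d[p[1],p[0]];i=ctrl.camera_info("top");T=i["world_to_cam"]
    q=cv2.undistortPoints(np.array([[p]],float),i["camera_matrix"],np.array(i["D"]))[0,0]
    print(p,T[:3,:3].T@(np.array([q[0],q[1],1])*z-T[:3,3]))
```

```text
plate ((646.98974609375, 87.23895263671875), (401.0751647949219, 420.9195556640625), 89.85363006591797)
[(np.int32(13), array([235.    , 141.6923]))] [array([0.7324, 0.0484])]
axis [0.6134 0.1017] [-80.1584 160.536   39.6503]
hub [0.6126 0.1011 0.075 ]
arrow [0.7293 0.0483 0.103 ] [0.7632 0.0317 0.103 ] -26.066487854001906
mark [0.6949 0.0634]
(218, 180) [0.6139 0.1016 0.07  ]
(245, 175) [0.6294 0.0151 0.0893]
(207, 206) [0.5291 0.1316 0.0985]
(200, 157) [0.6836 0.1583 0.0936]
(232, 223) [0.4766 0.0549 0.0433]
```

Run:
```python
from h import *
im=np.load("top0.npz")["im"]
P=[ray("top",(155+u/4,110+v/4),.02)[:2] for u,v in((214,28),(494,162),(332,500),(46,360))]
a=lambda p,q:np.degrees(np.arctan2(*(q-p)[::-1]))
print(a(P[3],P[0]),a(P[2],P[1]),a(P[1],P[0])-90,a(P[2],P[3])-90)
t=np.radians(-25.2);c,s=np.cos(t),np.sin(t);Rm=np.array([[c,-s],[s,c]])
print(np.mean(P,0), np.mean(P,0)-Rm@[.025,0])
# segment arrow
# plan: tool yaw at arm start
ax=np.array([.6134,.1017])
q=np.array([ 2.25925579e-01,9.74143958e-01,0,0])
x=np.array([2*q[0]**2-1,2*q[0]*q[1]]);y=np.array([2*q[0]*q[1],2*q[1]**2-1]);x/=np.hypot(*x);y/=np.hypot(*y)
st=ctrl.get_state();p=st["eef_pos"]
th=np.radians(160.5+50);S=ax+.050*np.array([np.cos(th),np.sin(th)])
print("start xy",S,"tool shift cm",100*np.array([(S-p[:2])@x,(S-p[:2])@y]),"dz to .10",100*(p[2]-.12))
```

```text
-25.02920185045698 -24.64854795170398 -24.857130843307885 -24.892736221301533
[0.63557369 0.08978031] [0.61295301 0.10042479]
start xy [0.57031854 0.07632308] tool shift cm [-47.8619062  -35.48579466] dz to .10 12.404731614290288
```

Request:
servo_tool(increments="0 0 -0.06 -23 -18 0 0; 0 0 -0.115 -46.6 -35.85 0 0; 0 0 -0.115 -46.6 -35.85 0 0; 0 0 -0.115 -46.6 -35.85 0 0; 0 0 -0.115 -46.6 -35.85 0 0; 0 0 -0.115 -46.6 -35.85 0 0; 0 0 -0.115 -46.6 -35.85 0 0; 0 0 -0.115 -46.6 -35.85 0 0; 0 0 -0.115 -46.6 -35.85 0 0; 0 0 -0.115 -46.6 -35.85 0 0", grip_force=40)

```text
time: 0.93
eef_pos: [0.4818, 0.2306, 0.245]
tcp_rot: [0.169, 0.986, -0.0, -0.0]
contact_force: [0.9, -0.1, 0.5]
opening: -0.002
```

```bash
cat >> h.py <<'E'
from scipy.spatial.transform import Rotation as Ro
def to(S,az=None):
    st=ctrl.get_state();p=st["eef_pos"];M=Ro.from_quat(st["tcp_rot"]).as_matrix()
    print("t",st["time"],"p",p.round(4),"ydir",np.degrees(np.arctan2(M[1,1],M[0,1])).round(2),"z",M[:,2].round(4),"open",round(st["opening"],3),"q",st["qpos"].round(2),"F",st["contact_force"].round(1))
    print("shift cm",(100*M.T@(np.array(S)-p)).round(2))
E
python3 -c "
from h import *
to([.5576,.079,.1])"
```

```text
t 0.9333 p [0.4818 0.2306 0.245 ] ydir 70.48 z [-4.e-04 -0.e+00 -1.e+00] open -0.002 q [ 0.26 -0.03  1.92  0.    1.25 -0.97] F [ 0.9 -0.1  0.5]
shift cm [-12.21 -11.76  14.49]
```

Request:
servo_tool(increments="0 0 0 -12.2 -11.8 0 0; 0 0 0 -12.2 -11.8 0 0; 0 0 0 -12.2 -11.8 0 0; 0 0 0 -12.2 -11.8 0 0; 0 0 0 -12.2 -11.8 0 0; 0 0 0 -12.2 -11.8 2 0; 0 0 0 -12.2 -11.8 5 0; 0 0 0 -12.2 -11.8 8 0; 0 0 0 -12.2 -11.8 10 0; 0 0 0 -12.2 -11.8 10 0")

```text
time: 1.77
eef_pos: [0.553, 0.0809, 0.1392]
tcp_rot: [0.17, 0.985, -0.001, -0.006]
contact_force: [-0.8, -0.6, -0.7]
opening: -0.003
```

```bash
python3 -c "
from h import *
to([.5576,.079,.052])
for n in('top','side'):
    im,d=ctrl.read_camera(n);x,y,w,h=dict(top=(155,110,140,140),side=(155,130,160,160))[n]
    cv2.imwrite('pics/%s1.png'%n,cv2.resize(im[y:y+h,x:x+w],None,fx=3.5,fy=3.5,interpolation=2)[:,:,::-1])
"
```

```text
t 1.7667 p [0.553  0.0809 0.1392] ydir 70.47 z [-1.170e-02  5.000e-04 -9.999e-01] open -0.003 q [-0.04  0.15  1.94  0.    1.06 -1.27] F [-0.8 -0.6 -0.7]
shift cm [-0.59  0.01  8.72]
```

View pics/side1.png

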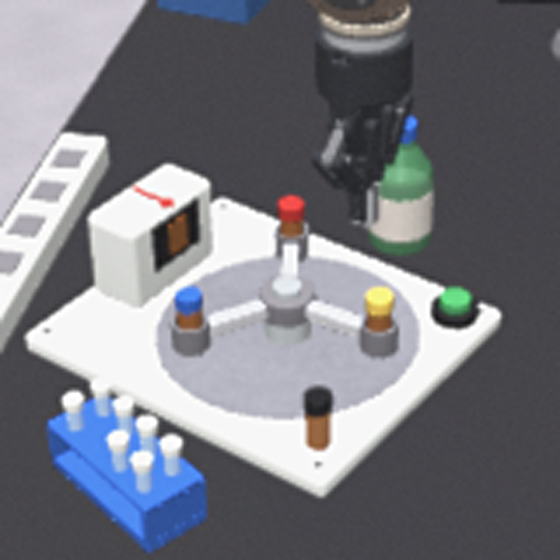

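```bash
python3 -c "
from h import *
to([.5576,.079,.052])"
```

```text
t 1.8667 p [0.5566 0.0809 0.1446] ydir 70.49 z [-2.2e-03  1.0e-04 -1.0e+00] open -0.001 q [-0.04  0.15  1.94  0.    1.06 -1.27] F [ 0.7 -0.3  0.5]
shift cm [-0.18 -0.14  9.26]
```

Request:
servo_tool(increments="0 0 0 -0.15 -0.15 3 0; 0 0 0 -0.15 -0.15 6 0; 0 0 0 -0.15 -0.15 8 0; 0 0 0 -0.15 -0.15 9.25 0; 0 0 0 -0.15 -0.15 9.25 0; 0 0 0 -0.15 -0.15 9.25 0; 0 0 0 -0.15 0.4 9.25 0; 0 0 0 -0.15 1.0 9.25 0; 0 0 0 -0.15 1.5 9.25 0; 0 0 0 -0.15 1.5 9.25 0")

```text
time: 2.7
eef_pos: [0.5649, 0.0953, 0.0542]
tcp_rot: [0.169, 0.986, 0.0, 0.001]
contact_force: [0.0, -0.0, -0.2]
opening: -0.001
```

```bash
python3 -c "
from h import *
for n in('top','side'):
    im,d=ctrl.read_camera(n);x,y,w,h=dict(top=(155,110,140,140),side=(155,130,160,160))[n]
    cv2.imwrite('pics/%s2.png'%n,cv2.resize(im[y:y+h,x:x+w],None,fx=3.5,fy=3.5,interpolation=2)[:,:,::-1])
to([.6134,.1017,.052])
"
```

```text
t 2.8 p [0.5641 0.0946 0.0534] ydir 70.53 z [ 1.e-03 -1.e-04 -1.e+00] open -0.004 q [-0.01  0.3   1.95 -0.    0.89 -1.24] F [ 0.3 -0.5  0.9]
shift cm [-4.42  2.31  0.15]
```

View pics/side2.png

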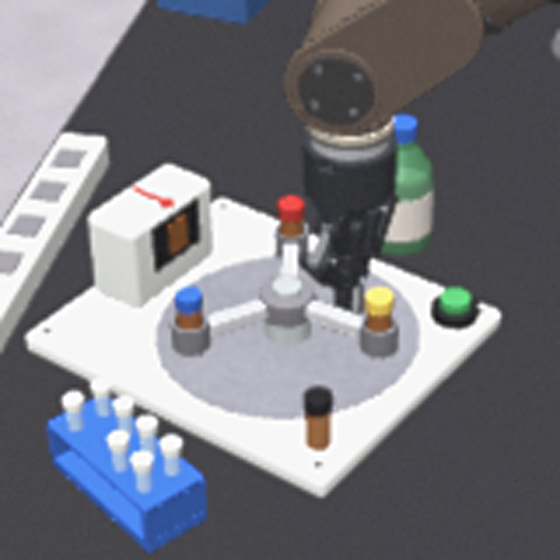

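View pics/top2.png

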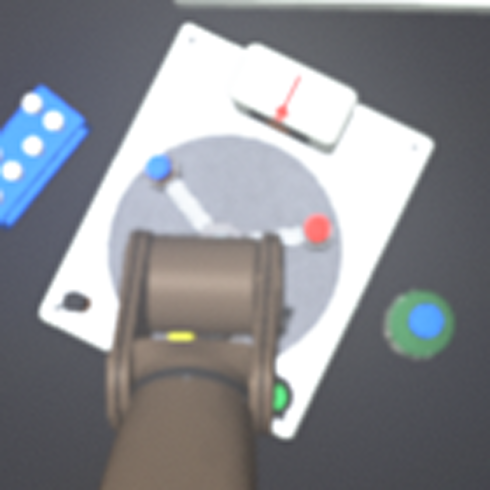

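```bash
cat >> h.py <<'E'
def tw(degs,ax=(.6134,.1017)):
    st=ctrl.get_state();p=st["eef_pos"];M=Ro.from_quat(st["tcp_rot"]).as_matrix()
    C=100*(M.T@(np.array([*ax,p[2]])-p))[:2];print("C",C.round(2))
    for g in degs:
        a=np.radians(g);r=np.array([[np.cos(a),-np.sin(a)],[np.sin(a),np.cos(a)]]);s=C-r@C
        print("0 0 %.4f %.2f %.2f 0 0;"%(a,*s),end=" ")
E
python3 -c "
from h import *
tw([2,5,9,14,19,24,29,34,39,44])"
```

```text
C [-4.42  2.31]
0 0 0.0349 0.08 0.16 0 0; 0 0 0.0873 0.18 0.39 0 0; 0 0 0.1571 0.31 0.72 0 0; 0 0 0.2443 0.43 1.14 0 0; 0 0 0.3316 0.51 1.56 0 0; 0 0 0.4189 0.56 2.00 0 0; 0 0 0.5061 0.57 2.43 0 0; 0 0 0.5934 0.54 2.86 0 0; 0 0 0.6807 0.47 3.29 0 0; 0 0 0.7679 0.37 3.72 0 0;
```

Request:
servo_tool(increments="0 0 0.035 0.08 0.16 0 0; 0 0 0.087 0.18 0.39 0 0; 0 0 0.157 0.31 0.72 0 0; 0 0 0.244 0.43 1.14 0 0; 0 0 0.332 0.51 1.56 0 0; 0 0 0.419 0.56 2.00 0 0; 0 0 0.506 0.57 2.43 0 0; 0 0 0.593 0.54 2.86 0 0; 0 0 0.681 0.47 3.29 0 0; 0 0 0.768 0.37 3.72 0 0")

```text
time: 3.63
eef_pos: [0.5714, 0.1306, 0.0523]
tcp_rot: [0.528, 0.849, -0.001, -0.001]
contact_force: [-2.7, -0.0, 0.8]
opening: 0.0
```

```bash
python3 -c "
from h import *
for n in('top','side'):
    im,d=ctrl.read_camera(n);x,y,w,h=dict(top=(155,110,140,140),side=(155,130,160,160))[n]
    cv2.imwrite('pics/%s3.png'%n,cv2.resize(im[y:y+h,x:x+w],None,fx=3.5,fy=3.5,interpolation=2)[:,:,::-1])
to([.6134,.1017,.052])
tw([3,7,12,17,22,27,32,37,42,47])
"
```

```text
t 3.7333 p [0.5726 0.1308 0.0527] ydir 26.51 z [-1.e-04 -0.e+00 -1.e+00] open 0.001 q [ 0.05  0.33  1.91 -0.    0.9  -0.41] F [-0.8 -0.3  0.5]
shift cm [-4.43  2.36  0.07]
C [-4.43  2.36]
0 0 0.0524 0.12 0.23 0 0; 0 0 0.1222 0.25 0.56 0 0; 0 0 0.2094 0.39 0.97 0 0; 0 0 0.2967 0.50 1.40 0 0; 0 0 0.3840 0.56 1.83 0 0; 0 0 0.4712 0.59 2.27 0 0; 0 0 0.5585 0.58 2.70 0 0; 0 0 0.6458 0.53 3.14 0 0; 0 0 0.7330 0.44 3.57 0 0; 0 0 0.8203 0.32 3.99 0 0;
```

View pics/side3.png

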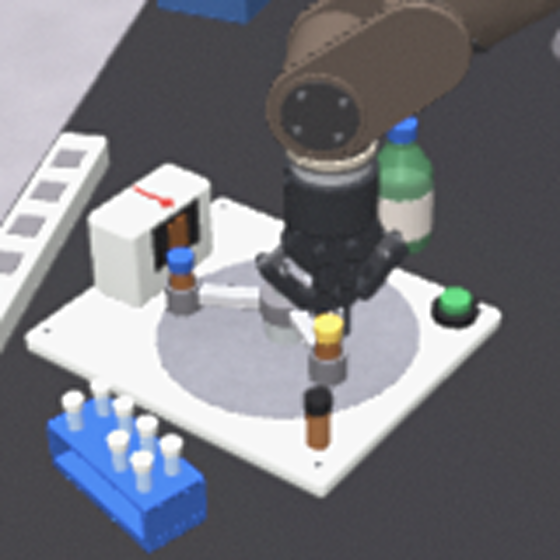

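The side view shows the wheel following the finger with its vials upright. The yellow vial is now at about (328,345) in the zoomed picture. I'll continue.

Request:
servo_tool(increments="0 0 0.052 0.12 0.23 0 0; 0 0 0.122 0.25 0.56 0 0; 0 0 0.209 0.39 0.97 0 0; 0 0 0.297 0.50 1.40 0 0; 0 0 0.384 0.56 1.83 0 0; 0 0 0.471 0.59 2.27 0 0; 0 0 0.558 0.58 2.70 0 0; 0 0 0.646 0.53 3.14 0 0; 0 0 0.733 0.44 3.57 0 0; 0 0 0.820 0.32 3.99 0 0")

```text
time: 4.57
eef_pos: [0.6061, 0.1515, 0.0524]
tcp_rot: [0.822, 0.569, -0.001, -0.001]
contact_force: [-0.9, 1.6, -0.4]
opening: -0.003
```

```bash
python3 -c "
from h import *
for n in('side',):
    im,d=ctrl.read_camera(n);x,y,w,h=dict(top=(155,110,140,140),side=(155,130,160,160))[n]
    cv2.imwrite('pics/%s4.png'%n,cv2.resize(im[y:y+h,x:x+w],None,fx=3.5,fy=3.5,interpolation=2)[:,:,::-1])
to([.6134,.1017,.052])
tw([3,7,12,17,22,27,32,37,42,47])
"
```

```text
t 4.6167 p [0.6073 0.1513 0.0527] ydir -20.78 z [ 0.e+00  4.e-04 -1.e+00] open -0.0 q [0.08 0.4  1.82 0.   0.93 0.44] F [ 0.6  0.3 -0.2]
shift cm [-4.42  2.33  0.07]
C [-4.42  2.33]
0 0 0.0524 0.12 0.23 0 0; 0 0 0.1222 0.25 0.56 0 0; 0 0 0.2094 0.39 0.97 0 0; 0 0 0.2967 0.49 1.40 0 0; 0 0 0.3840 0.55 1.83 0 0; 0 0 0.4712 0.58 2.26 0 0; 0 0 0.5585 0.56 2.70 0 0; 0 0 0.6458 0.51 3.13 0 0; 0 0 0.7330 0.42 3.56 0 0; 0 0 0.8203 0.30 3.98 0 0;
```

View pics/side4.png

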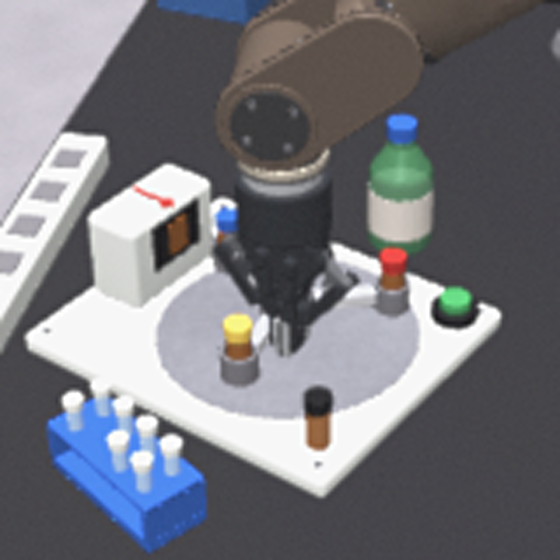

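Vials still upright, yellow now at (238,350) zoomed; the arm is near 69° and the target is -25°. I'll keep turning.

Request:
servo_tool(increments="0 0 0.052 0.12 0.23 0 0; 0 0 0.122 0.25 0.56 0 0; 0 0 0.209 0.39 0.97 0 0; 0 0 0.297 0.49 1.40 0 0; 0 0 0.384 0.55 1.83 0 0; 0 0 0.471 0.58 2.26 0 0; 0 0 0.558 0.56 2.70 0 0; 0 0 0.646 0.51 3.13 0 0; 0 0 0.733 0.42 3.56 0 0; 0 0 0.820 0.30 3.98 0 0")

```text
time: 5.45
eef_pos: [0.6454, 0.1404, 0.0528]
tcp_rot: [0.981, 0.195, 0.0, -0.0]
contact_force: [0.2, 2.6, -0.3]
opening: -0.001
```

```bash
python3 -c "
from h import *
for n in('side','top'):
    im,d=ctrl.read_camera(n);x,y,w,h=dict(top=(155,110,140,140),side=(155,130,160,160))[n]
    cv2.imwrite('pics/%s5.png'%n,cv2.resize(im[y:y+h,x:x+w],None,fx=3.5,fy=3.5,interpolation=2)[:,:,::-1])
    for a,p in blobs(im,'yellow',(165,290,115,260)): print(n,a,p,ray(n,p,.09)[:2])
to([.6134,.1017,.052])
tw([3,7,12,17,22,27,32,36,39,41])
"
```

```text
side 30 [206.06666667 211.66666667] [0.69595097 0.14980299]
t 5.55 p [0.6457 0.1394 0.053 ] ydir -67.33 z [ 8.e-04 -3.e-04 -1.e+00] open 0.001 q [ 0.06  0.46  1.73 -0.    0.95  1.23] F [-0.2  0.1 -0.3]
shift cm [-4.44  2.24  0.09]
C [-4.44  2.24]
0 0 0.0524 0.11 0.24 0 0; 0 0 0.1222 0.24 0.56 0 0; 0 0 0.2094 0.37 0.97 0 0; 0 0 0.2967 0.46 1.39 0 0; 0 0 0.3840 0.52 1.82 0 0; 0 0 0.4712 0.53 2.26 0 0; 0 0 0.5585 0.51 2.69 0 0; 0 0 0.6283 0.47 3.03 0 0; 0 0 0.6807 0.42 3.29 0 0; 0 0 0.7156 0.38 3.46 0 0;
```

View pics/side5.png

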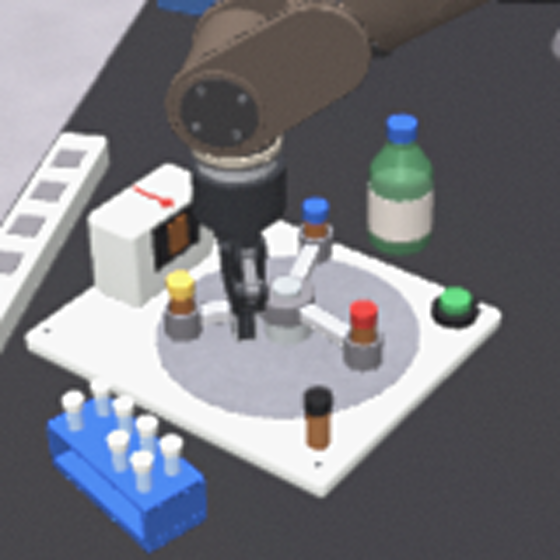

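View pics/top5.png

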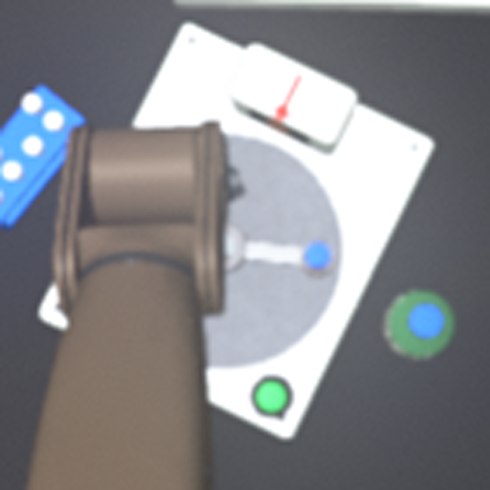

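```bash
python3 -c "
from h import *
im,d=ctrl.read_camera('top')
for a,p in blobs(im,'blue',(225,265,150,195)):
    w=ray('top',p,.092)[:2]-[.6134,.1017]; print(a,p,w,np.hypot(*w),np.degrees(np.arctan2(w[1],w[0])),'yellow arm=',np.degrees(np.arctan2(w[1],w[0]))+120.89)
"
```

```text
32 [245.5 182.5] [-0.00805411 -0.08864748] 0.0890126118522498 -95.19138397967872 yellow arm= 25.698616020321282
```

Top view: blue cap seen at (245.5,182.5), so the yellow arm is near 25°. It needs about 50° more. I'll do 41° now, slowing down at the end.

Request:
servo_tool(increments="0 0 0.052 0.11 0.24 0 0; 0 0 0.122 0.24 0.56 0 0; 0 0 0.209 0.37 0.97 0 0; 0 0 0.297 0.46 1.39 0 0; 0 0 0.384 0.52 1.82 0 0; 0 0 0.471 0.53 2.26 0 0; 0 0 0.558 0.51 2.69 0 0; 0 0 0.628 0.47 3.03 0 0; 0 0 0.681 0.42 3.29 0 0; 0 0 0.716 0.38 3.46 0 0")

```text
time: 6.43
eef_pos: [0.6617, 0.1097, 0.0528]
tcp_rot: [0.987, -0.16, -0.0, -0.0]
contact_force: [-0.9, 2.7, 0.4]
opening: 0.005
```

```bash
python3 -c "
from h import *
for n in('side','top'):
    im,d=ctrl.read_camera(n);x,y,w,h=dict(top=(155,110,140,140),side=(155,130,160,160))[n]
    cv2.imwrite('pics/%s6.png'%n,cv2.resize(im[y:y+h,x:x+w],None,fx=3.5,fy=3.5,interpolation=2)[:,:,::-1])
    for c in('yellow','blue','red'):
      for a,p in blobs(im,c,(190,285,145,260)): 
        w=ray(n,p,.092)[:2]-[.6134,.1017]; print(n,c,a,p,w,np.hypot(*w),np.degrees(np.arctan2(w[1],w[0])))
to([.6134,.1017,.052])
tw([1,2,3,4,5,6,7,8,9,10])
"
```

```text
side yellow 16 [208.8125 197.1875] [ 0.09305042 -0.02156806] 0.09551733409265169 -13.050079201130153
side blue 69 [269.17391304 166.23188406] [-0.05741334 -0.23400296] 0.24094330594597357 -103.7853831768151
side blue 46 [262.23913043 197.2173913 ] [-0.06469621 -0.05041204] 0.08201812944159946 -142.07386054749145
side blue 19 [192.84210526 255.94736842] [0.06458471 0.23898861] 0.24756159089378832 74.87751233774095
side blue 7 [199.28571429 257.42857143] [0.04703388 0.24135685] 0.2458969570906249 78.97281304268411
side red 6 [202.  187.5] [ 0.12762133 -0.06895051] 0.14505646145147844 -28.381205883623938
side red 59 [235.55932203 225.3559322 ] [-0.01499027  0.09736964] 0.09851677286230195 98.75209567220189
top blue 82 [276.40243902 201.31707317] [-0.06564016 -0.18681629] 0.19801251377418874 -109.3595408094376
top blue 34 [235.17647059 201.17647059] [-0.06744878 -0.05733468] 0.08852459092274698 -139.63387719429005
t 6.5333 p [0.6616 0.1094 0.0528] ydir -108.34 z [-4.e-04  1.e-04 -1.e+00] open 0.0 q [0.01 0.48 1.7  0.   0.96 1.9 ] F [ 0.5  1.1 -0.4]
shift cm [-4.34  2.25  0.08]
C [-4.34  2.25]
0 0 0.0175 0.04 0.08 0 0; 0 0 0.0349 0.08 0.15 0 0; 0 0 0.0524 0.11 0.23 0 0; 0 0 0.0698 0.15 0.31 0 0; 0 0 0.0873 0.18 0.39 0 0; 0 0 0.1047 0.21 0.47 0 0; 0 0 0.1222 0.24 0.55 0 0; 0 0 0.1396 0.27 0.63 0 0; 0 0 0.1571 0.30 0.71 0 0; 0 0 0.1745 0.33 0.79 0 0;
```

View pics/side6.png

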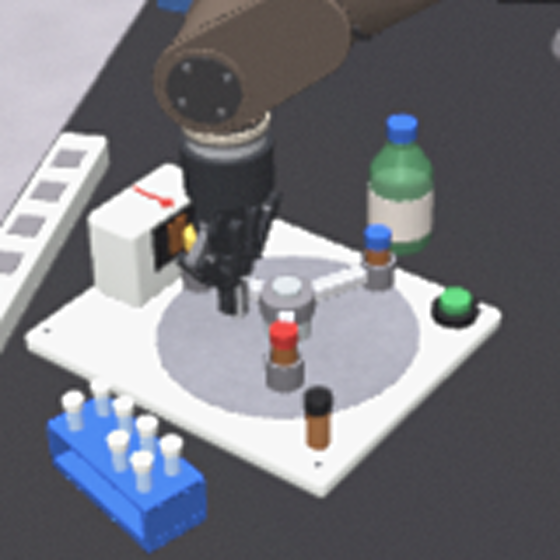

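View pics/top6.png

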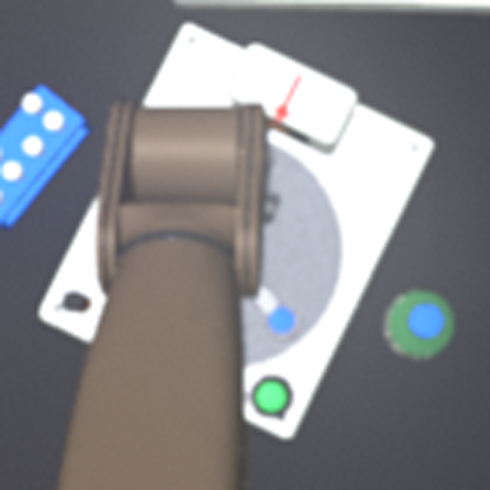

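Blue cap in the top view at (235.2,201.2) puts the yellow arm at about -19°, with the target at -25°. I'll move on slowly by 5°.

Request:
servo_tool(increments="0 0 0.017 0.04 0.08 0 0; 0 0 0.035 0.08 0.15 0 0; 0 0 0.052 0.11 0.23 0 0; 0 0 0.070 0.15 0.31 0 0; 0 0 0.079 0.17 0.35 0 0; 0 0 0.087 0.18 0.39 0 0; 0 0 0.087 0.18 0.39 0 0")

```text
time: 7.12
eef_pos: [0.6624, 0.1052, 0.0528]
tcp_rot: [0.979, -0.204, -0.0, 0.0]
contact_force: [0.1, 2.1, 0.5]
opening: 0.001
```

```bash
cat >> h.py <<'E'
def chk(n='top',box=(190,285,145,260)):
    im,d=ctrl.read_camera(n)
    for c in('yellow','blue','red'):
      for a,p in blobs(im,c,box): 
        w=ray(n,p,.092)[:2]-[.6134,.1017]
        if .07<np.hypot(*w)<.11: print(n,c,a,p.round(1),w.round(4),np.hypot(*w).round(4),np.degrees(np.arctan2(w[1],w[0])).round(2))
    return im
E
python3 -c "
from h import *
chk()
to([.6134,.1017,.052])
tw([1,2,3,4,5,6,7,8,9,10])
"
```

```text
top blue 35 [233.2 202.6] [-0.0719 -0.0513] 0.0884 -144.5
t 7.1667 p [0.6625 0.1052 0.0528] ydir -113.5 z [ 0.e+00 -1.e-04 -1.e+00] open -0.001 q [ 0.01  0.48  1.7  -0.    0.96  1.99] F [0.4 1.8 0.1]
shift cm [-4.36  2.27  0.08]
C [-4.36  2.27]
0 0 0.0175 0.04 0.08 0 0; 0 0 0.0349 0.08 0.15 0 0; 0 0 0.0524 0.11 0.23 0 0; 0 0 0.0698 0.15 0.31 0 0; 0 0 0.0873 0.18 0.39 0 0; 0 0 0.1047 0.21 0.47 0 0; 0 0 0.1222 0.24 0.55 0 0; 0 0 0.1396 0.27 0.63 0 0; 0 0 0.1571 0.30 0.71 0 0; 0 0 0.1745 0.33 0.79 0 0;
```

Request:
servo_tool(increments="0 0 0.006 0.015 0.03 0 0; 0 0 0.011 0.03 0.06 0 0; 0 0 0.011 0.03 0.06 0 0; 0 0 0 0 -0.4 0 0; 0 0 0 0 -1.0 0 0; 0 0 0 0 -1.0 -2 0; 0 0 0 0 -1.0 -5 0; 0 0 0 0 -1.0 -8 0; 0 0 0 0 -1.0 -12 0; 0 0 0 0 -1.0 -12 0")

```text
time: 8.0
eef_pos: [0.6717, 0.1147, 0.1836]
tcp_rot: [0.979, -0.203, 0.008, -0.002]
contact_force: [1.0, -0.9, 1.7]
opening: 0.002
```

```bash
python3 -c "
from h import *
chk()
to([.4767,.0548,.172])
"
```

```text
top yellow 39 [229.4 154.1] [ 0.0814 -0.036 ] 0.089 -23.84
top blue 35 [232.9 202.9] [-0.0729 -0.0503] 0.0886 -145.43
t 8.05 p [0.6704 0.1146 0.1802] ydir -113.47 z [ 1.310e-02 -4.000e-04 -9.999e-01] open 0.002 q [ 0.02  0.35  1.62 -0.    1.16  2.  ] F [0.1 0.3 0.1]
shift cm [-15.39  13.21   0.57]
```

Request:
servo_tool(increments="0 0 0 -3 2.6 0 0; 0 0 0 -6 5.2 0 0; 0 0 0 -9 7.8 0 0; 0 0 0 -12 10.4 0 0; 0 0 0 -15.4 13.2 0 0; 0 0 0 -15.4 13.2 0 0; 0 0 0 -15.4 13.2 3 0; 0 0 0 -15.4 13.2 6 0; 0 0 0 -15.4 13.2 6 0; 0 0 0 -15.4 13.2 6 0")

```text
time: 8.88
eef_pos: [0.4712, 0.0549, 0.1111]
tcp_rot: [0.979, -0.204, -0.002, 0.0]
contact_force: [0.1, -0.0, 1.4]
opening: 0.002
```

```bash
python3 -c "
from h import *
for n in('side','top'):
    im=chk(n);x,y,w,h=dict(top=(155,110,140,140),side=(155,130,160,160))[n]
    cv2.imwrite('pics/%s7.png'%n,cv2.resize(im[y:y+h,x:x+w],None,fx=3.5,fy=3.5,interpolation=2)[:,:,::-1])
to([.4767,.0548,.058])
"
```

```text
side yellow 33 [212.1 196.5] [ 0.0844 -0.0269] 0.0886 -17.7
side blue 46 [263.9 199. ] [-0.0711 -0.0422] 0.0827 -149.33
side red 54 [232.  225.3] [-0.0053  0.0991] 0.0992 93.05
top yellow 25 [230.1 154.5] [ 0.08   -0.0382] 0.0887 -25.52
top blue 35 [232.9 202.9] [-0.0729 -0.0503] 0.0886 -145.43
top red 15 [190.7 181. ] [-0.0064  0.084 ] 0.0842 94.35
t 8.9833 p [0.4737 0.0547 0.114 ] ydir -113.49 z [ 1.6e-03 -3.0e-04 -1.0e+00] open 0.003 q [-0.1   0.    2.16 -0.    0.98  1.88] F [0.7 0.1 1. ]
shift cm [ 0.26 -0.12  5.6 ]
```

View pics/side7.png

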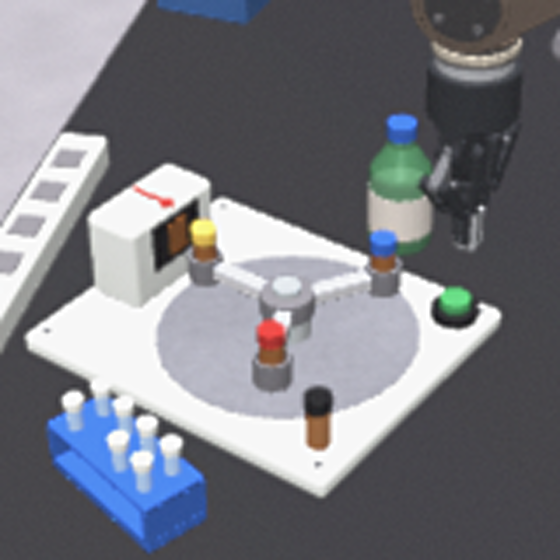

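View pics/top7.png

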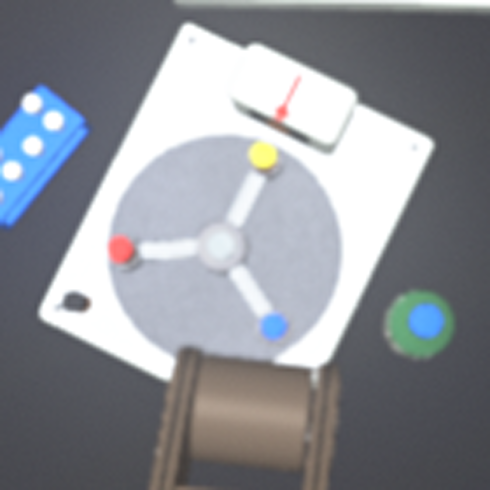

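Top view: yellow cap at (263,155) zoomed, in line with the arrow at (285,100). The measured angle is -25.5° against -25°, about 1 mm off. All vials are upright. Now I'll press the button.

```bash
python3 -c "
from h import *
to([.4767,.0548,.060])"
```

```text
t 8.9833 p [0.4737 0.0547 0.114 ] ydir -113.49 z [ 1.6e-03 -3.0e-04 -1.0e+00] open 0.003 q [-0.1   0.    2.16 -0.    0.98  1.88] F [0.7 0.1 1. ]
shift cm [ 0.26 -0.12  5.4 ]
```

Request:
servo_tool(increments="0 0 0 0.2 -0.1 2 0; 0 0 0 0.2 -0.1 4 0; 0 0 0 0.2 -0.1 5.3 0; 0 0 0 0.2 -0.1 5.3 0; 0 0 0 0.2 -0.1 5.3 0")

```text
time: 9.4
eef_pos: [0.4758, 0.0549, 0.0609]
tcp_rot: [0.979, -0.204, 0.001, -0.0]
contact_force: [-0.3, -0.9, -0.0]
opening: -0.005
```

```bash
python3 -c "
from h import *
im=chk('side');im=im[180:240,245:325]
cv2.imwrite('pics/side8.png',cv2.resize(im,None,fx=7,fy=7,interpolation=2)[:,:,::-1])
to([.4767,.0548,.050])"
```

```text
side yellow 35 [212.  196.5] [ 0.0846 -0.0267] 0.0888 -17.54
side blue 46 [263.9 199. ] [-0.0711 -0.0422] 0.0827 -149.33
side red 54 [232.  225.3] [-0.0053  0.0991] 0.0992 93.05
t 9.45 p [0.4763 0.0548 0.0615] ydir -113.49 z [ 2.8e-03 -3.0e-04 -1.0e+00] open -0.0 q [-0.1   0.1   2.17 -0.    0.87  1.88] F [-0.7  1.   0.4]
shift cm [ 0.03 -0.01  1.15]
```

View pics/side8.png

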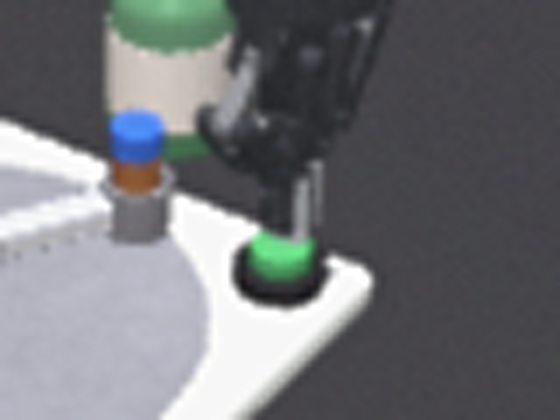

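The fingertip is just above the centre of the green button, at (285,240) zoomed. I'll press down slowly.

Request:
servo_tool(increments="0 0 0 0 0 0.3 0; 0 0 0 0 0 0.6 0; 0 0 0 0 0 0.8 0; 0 0 0 0 0 1.0 0; 0 0 0 0 0 1.15 0; 0 0 0 0 0 1.15 0; 0 0 0 0 0 1.15 0")

```text
time: 10.03
eef_pos: [0.4765, 0.0548, 0.05]
tcp_rot: [0.979, -0.204, 0.002, -0.0]
contact_force: [-1.4, -0.2, 7.6]
opening: -0.001
```

```bash
python3 -c "
from h import *
to([.4767,.0548,.050])"
```

```text
t 10.0333 p [0.4765 0.0548 0.05  ] ydir -113.5 z [ 3.1e-03 -2.0e-04 -1.0e+00] open -0.001 q [-0.1   0.12  2.18  0.    0.84  1.88] F [-1.4 -0.2  7.6]
shift cm [ 0.02 -0.01  0.  ]
```

Force is 7.6 N, above the 5 N needed. I'll press slightly further to confirm the stop, then release.

Request:
servo_tool(increments="0 0 0 0 0 0.08 0; 0 0 0 0 0 0.15 0; 0 0 0 0 0 0.15 0; 0 0 0 0 0 0.15 0")

```text
time: 10.37
eef_pos: [0.4765, 0.0548, 0.0498]
tcp_rot: [0.979, -0.204, 0.001, -0.0]
contact_force: [-4.4, 0.3, 16.7]
opening: -0.002
```

```bash
python3 -c "
from h import *
to([.4767,.0548,.050])"
```

```text
t 10.3667 p [0.4765 0.0548 0.0498] ydir -113.49 z [ 1.8e-03 -3.0e-04 -1.0e+00] open -0.002 q [-0.1   0.12  2.17 -0.    0.84  1.88] F [-4.4  0.3 16.7]
shift cm [ 0.02 -0.01 -0.02]
```

Force rose to 16.7 N with almost no further travel, so the button is on its stop. Releasing it and rising.

Request:
servo_tool(increments="0 0 0 0 0 -0.5 0; 0 0 0 0 0 -1 0; 0 0 0 0 0 -3 0; 0 0 0 0 0 -6 0; 0 0 0 0 0 -9 0; 0 0 0 0 0 -12 0; 0 0 0 -3 0 -14 0; 0 0 0 -3 0 -14 0; 0 0 0 -3 0 -14 0; 0 0 0 -3 0 -14 0")

```text
time: 11.2
eef_pos: [0.4464, 0.0669, 0.1856]
tcp_rot: [0.979, -0.204, -0.001, 0.0]
contact_force: [-0.5, 0.1, -0.3]
opening: -0.005
```

```bash
python3 -c "
from h import *
for n in('side','top'):
    im=chk(n);x,y,w,h=dict(top=(155,110,140,140),side=(155,130,160,160))[n]
    cv2.imwrite('pics/%s9.png'%n,cv2.resize(im[y:y+h,x:x+w],None,fx=3.5,fy=3.5,interpolation=2)[:,:,::-1])
    if n=='side':print([p for p in blobs(im,'green',(270,305,205,225))],[p for p in blobs(np.load('side0.npz')['im'],'green',(270,305,205,225))])
to([.4767,.0548,.05])
"
```

```text
side yellow 34 [212.  196.5] [ 0.0846 -0.0267] 0.0887 -17.49
side blue 46 [263.9 199. ] [-0.0711 -0.0422] 0.0827 -149.33
side red 54 [232.  225.3] [-0.0053  0.0991] 0.0992 93.05
[(np.int32(53), array([284.75471698, 215.45283019]))] [(np.int32(53), array([284.75471698, 215.45283019]))]
top yellow 26 [230.  154.5] [ 0.0801 -0.0379] 0.0886 -25.35
top blue 35 [232.9 202.9] [-0.0729 -0.0503] 0.0886 -145.43
top red 15 [190.7 181. ] [-0.0064  0.084 ] 0.0842 94.35
t 11.3 p [0.4465 0.0667 0.1849] ydir -113.52 z [-3.9e-03  1.0e-04 -1.0e+00] open -0.001 q [-0.08 -0.16  2.16 -0.    1.14  1.9 ] F [-0.5 -0.   0.1]
shift cm [ 3.29 -0.13 13.48]
```

View pics/side9.png

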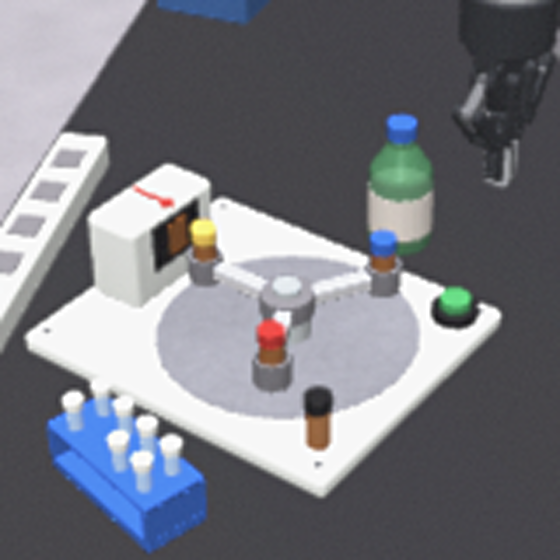

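The button is back up at (284.8,215.5), the same pixels as at the start. The wheel is unmoved, the vials are upright and the gripper is clear, so I'm handing in.

```bash
python3 -c "
from plant import ctrl
print(ctrl.sign_off())"
```

```text
the job is handed in; nothing more can be done
None
```

The yellow vial is in front of the reading window, the start button has been pressed and released, and I handed the job in at about 11.3 s. The sign-off gives no verdict.

**Wheel:** I pushed the yellow vial's arm about 186° clockwise with the closed fingertips, turning the tool along with the wheel.
- **Angle:** In the last top picture the yellow cap is at -25.35°, against about -25° for the reader's axis.
- **Distance:** That puts it about 2 mm from the mark, against the 10 mm allowed.

**Button:** I pressed until it stopped. The force rose from 7.6 to 16.7 N while the tool moved only 0.2 mm further. After release it shows in the same pixels as at the start.

**Last checks:** All three vials stand upright in their cups, and the wheel did not move during or after the press. The spare vial, bottle and rack look unmoved. I did not check the mouse and tip box in a later picture, but the arm passed well above or away from them. The gripper is clear of everything.

**Disagreements:**
- **Side camera:** It gave the yellow cap at -17.5°. I cast its rays at one fixed height, and even before anything moved they landed 8 to 17 mm off in y from the top camera, so I relied on the top camera.
- **Plate outline:** An automatic fit of the base plate's outline failed, so I took the reader's angle from the plate corners, the arrow and the button. The corners and button gave -24.6° to -25.2°. The arrow's own direction, from two hand-picked points, gave -26.1°.

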